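# Fold down the retaining flap of a weight box and shut its lid

### The arm

A 6-joint arm with a two-finger parallel gripper is mounted at the origin on a cart in front of the work surface, level with it; the furniture and walls round the work are solid. World frame = base frame: x ahead of the robot, y to its left, z up, the work surface at z = 0. Lengths are in m, angles in rad, forces in N, time in s.
With the tool pointing down it reaches from about 0.275 to 0.875 m from the base axis. Payload 12.5 kg.
Tool frame: the origin (TCP) lies on the centre line of the jaws, within the pads' length; the fingertips stand r.finger_overhang ahead of it and the grasp point (between the pads) lies 3 mm ahead of it (r.finger_overhang is the distance from the TCP to the fingertips, in m); z points along the fingers, y is the direction in which the jaws open and shut (so a half turn about z gives the same grasp; the last joint's range is limited). The gripper opens to 85 mm and grips with 20 to 120 N. Pads are 22 mm wide; open, the fingers measure 114 mm over their backs; the gripper's body (76 mm by 85 mm) begins 54 mm behind the grasp point. The pads swing forward as they close: fully open they stand 13 mm farther back than shut.
Start: joints at [-1.317, 0.351, 1.652, -0, 1.139, -0.085], TCP at [0.183, -0.519, 0.253] pointing down, gripper open.
Joint ranges: [-2.75, 2.75], [-0.79, 2.1], [0.01, 2.65], [-1.57, 4.71], [0.07, 3.14], [-2.87, 2.87]. Speed limits (rad/s): [2.22, 2.22, 2.79, 3.14, 3.14, 3.14].

### API

Orientations are given as a unit quaternion [x, y, z, w].
In Python, from cell import r, optics gives the robot as it stands. The module is installed in compiled form; this text tells all that it offers. Calls block until the motion is done:
- r.move_to(position, orientation): joint-space move of the TCP to a pose.
- r.move_linear(position, rot=None, vel=0.15): straight line of the TCP; rot=None keeps the orientation; vel is the mean speed in m/s.
- r.set_joints(angles): joint-space move.
- r.set_gripper(opening, squeeze=None): opening from 0.0 (shut) to 1.0 (fully open); squeeze is the grip in N (None keeps the last); returns when the fingers have stopped.
- r.sleep(seconds).
- r.inverse_kinematics(position, orientation): joint angles nearest the present ones, or None.
- optics.get_image(name): name is "scene" or "top" or "wrist"; returns a dict with "pixels" (400x640x3 uint8, red, green, blue), "depth" (400x640 float32, m along the optical axis (not along the pixel's ray), 0 where there is no reading), "fx", "fy", "cx", "cy" (pixels), "camera_from_world" (4x4, takes a point from world to camera coordinates); the wrist camera has in their place "mount" (4x4, takes a point from camera to tool coordinates, whose origin is the TCP and whose axes are the flange's). Camera axes: x right, y down, z forward; pixel columns grow to the right and rows downward; lengths in m; the calibration is good to about 2 mm. The wrist camera is an equidistant fisheye: a pixel r from the principal point sees the ray r / f radians off the axis. A picture is of the moment at which its call begins: read the wrist's pose just before it.
A pose or a line that the arm cannot do raises r.PlanningError and nothing moves.
- r.hand_in(): hands the job in, once; it reports no verdict.
Readings, each from a call of its own:
- r.current_t(): time.
- r.current_q(): joint angles.
- r.current_qvel(): joint speeds.
- r.current_effort(): joint torques, N m.
- r.current_tool_pos(): TCP position.
- r.current_ee_rot(): TCP orientation.
- r.current_contact_force(): force on the tool from outside, world axes, zero at the start.
- r.current_torque(): the same for the moment, N m.
- r.current_opening(): opening from 0.0 (shut) to 1.0 (fully open).
Only numpy, scipy, OpenCV 4.12 (cv2) and the standard library are available. Lean on these libraries where they do the work, as an engineer would, in place of code of your own. Each camera call takes 0.05 s, during which the arm holds its last target.

### The job

The weighing is done: put the box of weights away. With the fingertips, fold its upright padded flap down flat over the weights so that they cannot jump out, and only then swing the lid fully shut over it. Only push: do not pick up or tip the box, leave it where it stands, and do not disturb the things around it.

Things in the scene. Friction and masses are not known exactly. Their poses are not given: they have to be found in the camera images.
- weight_box: open dark wooden box of brass weights, 91 x 165 mm, 55 high when shut, about 1.3 kg, loose on the bench (slides if pushed with over about 6 N). Origin: centre of its underside; +x runs from its front wall (x = -43 mm, towards the robot, box turned up to 0.6 rad) to its back wall (x = +42 mm), y along its length, z up. Wall rims are 36 mm up
- flap (a joint): angle of the flap, rad: 0 = flat over the weights, 1.57 = upright, 1.75 = its stop, leaning to the robot. Pale wooden board, green felt on the inner side, 146 mm long along the box's y, 68 mm from hinge to free edge, 5 mm thick; flat, its upper face is 45 mm above the bench. Stiff hinge (0.03 N m): it stays where left; pushing its edge takes about 1 N
- flap_hinge (a point): middle of the flap's hinge line, just inside the box's front wall: at x = -34, y = 0, z = 42 mm in the box's frame, axes parallel to the box's. The line runs along y; from upright the flap swings away from the robot (+x) and down
- flap_edge (a point): middle of the flap's free edge, on its bare wooden outer face (which looks to the robot while the flap stands, up when it is flat). Its x axis points from hinge to free edge, its z axis out of the wooden face
- weight_box_lid (a joint): angle of the lid, rad: 0 = shut, 1.57 = upright, 1.83 = its stop, leaning back. A shallow tray 165 mm long, 85 mm from hinge to free edge, 18 mm deep; open, it reaches about 120 mm above the bench. Stiff hinge (0.09 N m): it stays where left and must be pushed all the way down; pushing its free edge takes 1 to 2 N. A standing flap stops it
- lid_hinge (a point): middle of the lid's hinge line on the box's back wall: at x = +42, y = 0, z = 37 mm in the box's frame, axes parallel to the box's. The line runs along y; the open lid swings towards the robot (-x) and down
- lid_edge (a point): middle of the lid's free edge on its outer face (top of the shut box, 55 mm above the bench; looks away from the robot while the lid stands open). Axes turn with the lid, parallel to the box's when shut: z points out of the outer face, -x from hinge to free edge
- tweezers: steel tweezers lying flat on the bench beside the box's right end (-y of the box), 132 mm long, 13 wide, 10 high; origin at the underside's centre. A bystander
- weighing_bottle: small open glass weighing bottle, 36 mm across, 52 high, standing beside the box's left end (+y of the box); origin at the centre of its foot. A bystander
- beaker_50: glass beaker with spout, 49 mm across, 59 high; origin at the centre of its foot. A bystander
- timer: round cream lab timer, 68 mm across, 48 high; origin at the centre of its foot. A bystander
- dropper_1: amber dropper bottle with a red teat, 37 mm across, 96 high; origin at the centre of its foot. A bystander
- spatula: thin steel spatula lying flat, 152 mm long, 12 wide, 4 high; origin at the underside's centre. A bystander
- crucible: white porcelain crucible, 41 mm across, 32 high; origin at the centre of its foot. A bystander
There are look-alikes about, which are no part of the job. What is meant by the weight_box is not pink, and is the larger of those in its own colour.

How it is judged:
On the way, in this order (a step that is already met when the one before it is completed fails the run):
1. the flap lies flat over the weights while the lid still stands open (value of joint flap below 0.1 rad and value of joint weight_box_lid above 1 rad), for 0.2 s.
2. the lid is shut over the folded flap (value of joint weight_box_lid below 0.05 rad and value of joint flap below 0.1 rad), for 0.2 s.
At the end, for the whole second after the job is handed in: flap flat (within 0.1 rad) and lid shut over it (within 0.05 rad, about 4 mm at its edge); the box stands still and level on the bench within 20 mm of where it began (all of step 2 and angle between weight_box's own z axis and vertical below 0.05 rad and height (world z) of weight_box below 0.006 m and distance of weight_box from where it was at the start of the episode below 0.02 m and linear speed of weight_box below 0.02 m/s); the robot touches nothing.
It fails at once if the box of weights is lifted or tipped (over 15 mm up, or 0.2 rad) (height (world z) of weight_box above 0.015 m or angle between weight_box's own z axis and vertical above 0.2 rad).
It fails at once if one of the things around the box is moved more than 20 mm, or lifted (distance of any of tweezers, weighing_bottle, beaker_50, timer, dropper_1, spatula, crucible from where it was at the start of the episode above 0.02 m).
It also fails if it takes over 48 s, if anything falls off the work surface, if the arm or the gripper's body presses on something with over 40 N, if the wrist force passes 120 N, or if a joint passes its speed limit or range.

## Working session

There is one attempt and no reset: what is moved stays moved. The work goes in short steps, each a Python script; the robot and the scene stay as the last script left them, time stands still between calls to the robot, and variables do not carry over. Pictures are saved under pics/ and viewed, and the job is handed in when it is done.

```bash
mkdir -p pics
python3 - <<'E'
from cell import r, optics
import cv2,numpy as np
for n in ["scene","top"]:
    d=optics.get_image(n); cv2.imwrite(f"pics/{n}0.png",d["pixels"][:,:,::-1]); np.savez(f"{n}0.npz",**d)
    print(n,d["fx"],d["cx"],d["cy"],d["camera_from_world"].round(3).tolist())
print(r.finger_overhang,r.current_t(),r.current_ee_rot(),r.current_contact_force())
E
```

```text
scene 405.04563649413615 317.4301859446322 192.34351940674486 [[0.654, -0.757, 0.017, -0.334], [-0.364, -0.334, -0.869, 0.264], [0.663, 0.562, -0.494, 1.12], [0.0, 0.0, 0.0, 1.0]]
top 487.694012249032 310.8675553432019 196.801688297689 [[0.023, -1.0, -0.002, -0.005], [-0.996, -0.023, -0.084, 0.523], [0.084, 0.004, -0.996, 1.528], [0.0, 0.0, 0.0, 1.0]]
0.022 0.1 [ 9.85688403e-01  1.68576719e-01 -5.53864639e-05 -5.08861433e-04] [ 0.00812167 -1.22054003  0.37386542]
```

View pics/scene0.png

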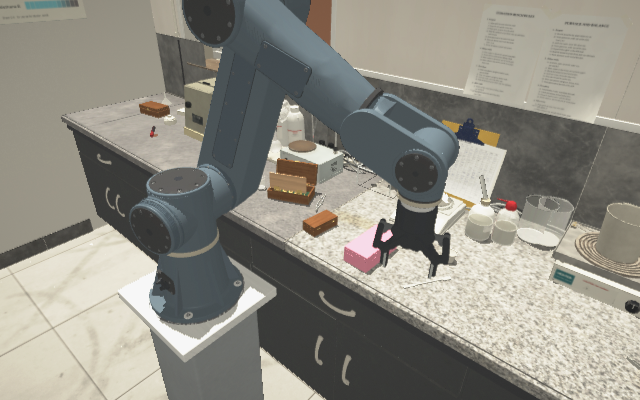

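View pics/top0.png

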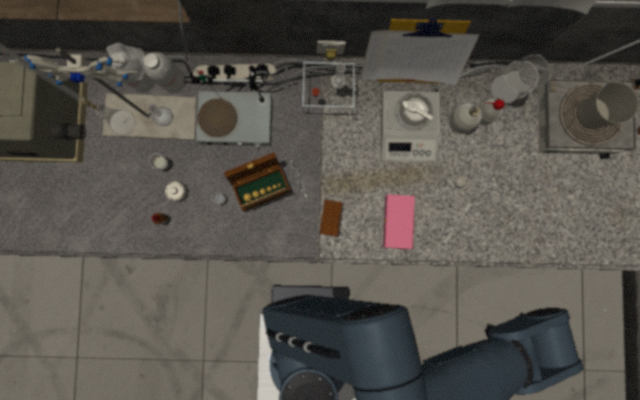

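The open box is at about (258,182) in the top view. A smaller brown box at (331,218) and a pink one at (400,221) are the look-alikes. I'll zoom in.

```bash
cat > h.py <<'E'
import numpy as np
def cloud(d):
    z=d["depth"]; v,u=np.mgrid[0:z.shape[0],0:z.shape[1]]
    P=np.stack([(u-d["cx"])/d["fx"]*z,(v-d["cy"])/d["fy"]*z,z,np.ones_like(z)],-1)
    return (P@np.linalg.inv(d["camera_from_world"]).T)[...,:3]
E
python3 - <<'E'
import cv2,numpy as np
from h import *
d=dict(np.load("top0.npz")); P=cloud(d)
im=d["pixels"][135:235,140:330,::-1]
cv2.imwrite("pics/topz.png",cv2.resize(im,None,fx=4,fy=4,interpolation=cv2.INTER_CUBIC))
s=dict(np.load("scene0.npz"))
cv2.imwrite("pics/scz.png",cv2.resize(s["pixels"][140:240,240:370,::-1],None,fx=6,fy=6,interpolation=cv2.INTER_CUBIC))
for v in range(146,216,5): print(v,[ (f"{P[v,u,0]:.3f},{P[v,u,1]:.3f},{P[v,u,2]*1000:.0f}") for u in range(220,300,8)])
E
```

```text
146 ['0.684,0.306,0', '0.685,0.281,-1', '0.685,0.255,-2', '0.684,0.227,7', '0.686,0.202,1', '0.673,0.168,74', '0.688,0.150,-1', '0.688,0.124,0', '0.688,0.098,0', '0.688,0.072,5']
151 ['0.668,0.306,-3', '0.668,0.280,-0', '0.667,0.253,6', '0.669,0.228,1', '0.669,0.202,2', '0.669,0.175,5', '0.671,0.150,2', '0.671,0.124,3', '0.672,0.098,2', '0.672,0.072,3']
156 ['0.650,0.304,5', '0.651,0.278,5', '0.651,0.253,5', '0.653,0.227,1', '0.652,0.201,6', '0.652,0.174,9', '0.634,0.138,120', '0.655,0.123,-1', '0.656,0.098,-2', '0.657,0.072,-7']
161 ['0.635,0.306,-5', '0.635,0.279,-1', '0.634,0.251,8', '0.636,0.226,2', '0.619,0.186,114', '0.620,0.162,112', '0.626,0.141,79', '0.626,0.117,80', '0.640,0.097,-3', '0.641,0.071,-7']
166 ['0.618,0.304,2', '0.619,0.278,-1', '0.619,0.252,3', '0.603,0.209,120', '0.603,0.185,123', '0.612,0.167,65', '0.616,0.145,40', '0.616,0.119,46', '0.622,0.096,3', '0.624,0.071,-6']
171 ['0.601,0.303,4', '0.587,0.257,118', '0.587,0.232,122', '0.594,0.216,69', '0.598,0.194,47', '0.599,0.169,45', '0.600,0.144,37', '0.604,0.121,11', '0.606,0.096,3', '0.607,0.070,5']
176 ['0.585
[... 742 characters left out ...]
'0.521,0.274,3', '0.519,0.243,36', '0.520,0.218,32', '0.522,0.195,15', '0.523,0.170,11', '0.518,0.138,76', '0.522,0.117,34', '0.526,0.094,-3', '0.526,0.068,-1']
201 ['0.501,0.290,49', '0.505,0.274,-2', '0.505,0.247,7', '0.505,0.221,10', '0.499,0.183,109', '0.505,0.167,38', '0.508,0.145,-1', '0.509,0.119,-3', '0.509,0.093,1', '0.510,0.068,1']
206 ['0.488,0.298,6', '0.488,0.272,9', '0.490,0.247,-0', '0.486,0.212,69', '0.489,0.192,33', '0.491,0.170,2', '0.492,0.144,4', '0.492,0.118,3', '0.493,0.093,2', '0.493,0.067,7']
211 ['0.472,0.297,6', '0.473,0.272,3', '0.474,0.248,-5', '0.474,0.221,-2', '0.475,0.195,1', '0.475,0.169,3', '0.476,0.144,4', '0.477,0.118,-4', '0.477,0.092,3', '0.478,0.067,-3']
```

View pics/topz.png

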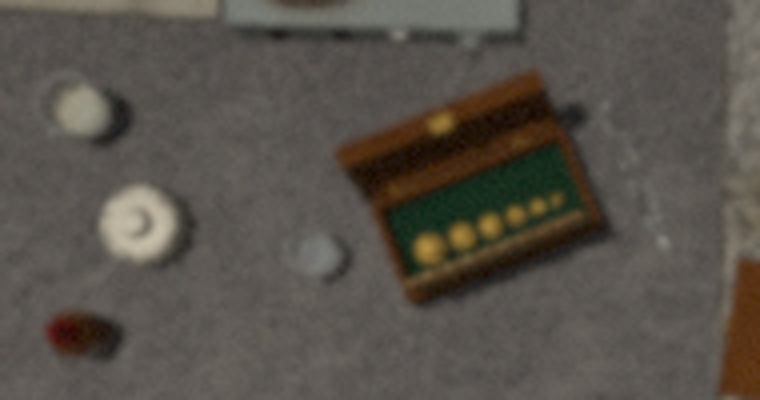

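View pics/scz.png

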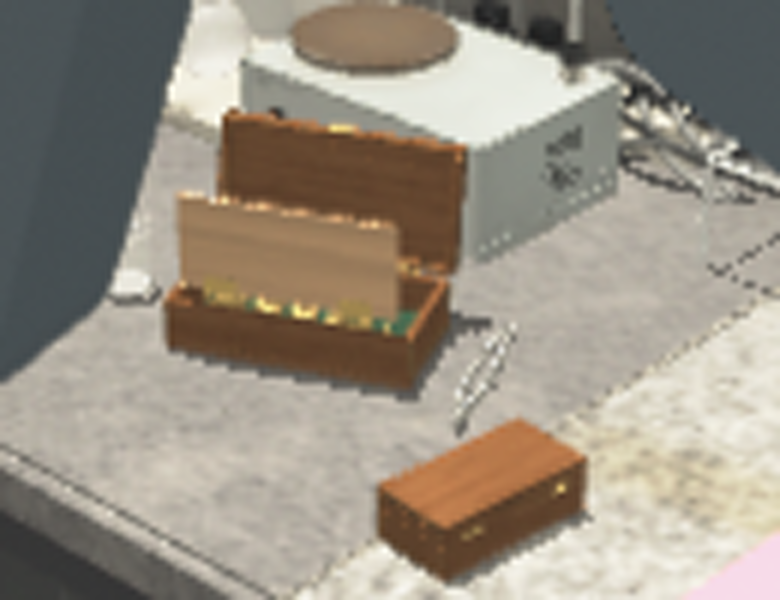

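```bash
cat > fit.py <<'E'
import cv2,numpy as np
from scipy.optimize import minimize
def proj(d,P):
    T=d["camera_from_world"]; c=P@T[:3,:3].T+T[:3,3]
    return np.stack([c[:,0]/c[:,2]*d["fx"]+d["cx"],c[:,1]/c[:,2]*d["fy"]+d["cy"]],-1)
def bx(a,b): return np.array([[x,y,z] for x in(a[0],b[0]) for y in(a[1],b[1]) for z in(a[2],b[2])])
def parts(p):
    x,y,yaw,lid,flap=p
    R=np.array([[np.cos(yaw),-np.sin(yaw),0],[np.sin(yaw),np.cos(yaw),0],[0,0,1]])
    base=bx((-.043,-.0825,0),(.042,.0825,.036))
    L=bx((-.085,-.0825,0),(0,.0825,.018))
    c,s=np.cos(lid),np.sin(lid) # rotate -x up
    L=np.stack([L[:,0]*c+L[:,2]*s,L[:,1],-L[:,0]*s+L[:,2]*c],-1)+[.042,0,.037]
    F=bx((0,-.073,-.002),(.068,.073,.003))
    c,s=np.cos(flap),np.sin(flap)
    F=np.stack([F[:,0]*c-F[:,2]*s,F[:,1],F[:,0]*s+F[:,2]*c],-1)+[-.034,0,.042]
    return [q@R.T+[x,y,0] for q in(base,L,F)]
def mask(d,roi):
    im=d["pixels"].astype(int); m=((im[...,0]-im[...,2]>25)|(im[...,1]-im[...,0]>12)).astype(np.uint8)
    z=np.zeros_like(m); u0,u1,v0,v1=roi; z[v0:v1,u0:u1]=m[v0:v1,u0:u1]
    z=cv2.morphologyEx(z,cv2.MORPH_CLOSE,np.ones((5,5)))
    n,l,st,_=cv2.connectedComponentsWithStats(z); return (l==1+np.argmax(st[1:,4])).astype(np.uint8)
def hulls(d,p): return [cv2.convexHull((proj(d,q)).astype(np.float32))[:,0] for q in parts(p)]
K=8
def render(d,p,roi):
    u0,u1,v0,v1=roi; m=np.zeros(((v1-v0)*K,(u1-u0)*K),np.uint8)
    for h in hulls(d,p): cv2.fillConvexPoly(m,np.round(((h+.5-[u0,v0])*K-.5)*16).astype(np.int32),1,shift=4)
    return m
def fit(views,p0):
    data=[]
    for d,roi in views:
        m=mask(d,roi); u0,u1,v0,v1=roi
        data.append((d,roi,cv2.resize(m[v0:v1,u0:u1],None,fx=K,fy=K,interpolation=cv2.INTER_NEAREST)))
    def cost(p): return sum((render(d,p,r)!=M).sum()/M.sum() for d,r,M in data)
    S=np.array([p0]+[np.array(p0)+np.eye(5)[i]*[.01,.01,.08,.12,.12][i] for i in range(5)])
    b=minimize(cost,p0,method="Nelder-Mead",options=dict(initial_simplex=S,xatol=1e-4,fatol=1e-4,maxiter=500))
    return b.x,b.fun,data
def overlay(d,p,roi,name,k=6):
    u0,u1,v0,v1=roi; im=cv2.resize(d["pixels"][v0:v1,u0:u1,::-1],None,fx=k,fy=k,interpolation=cv2.INTER_CUBIC)
    for h,c in zip(hulls(d,p),[(255,255,0),(0,255,255),(255,0,255)]):
        cv2.polylines(im,[np.round((h+.5-[u0,v0])*k).astype(np.int32)],True,c,1)
    cv2.imwrite(name,im)
E
python3 - <<'E'
from fit import *
t=dict(np.load("top0.npz"));s=dict(np.load("scene0.npz"))
rt=(218,300,145,215);rs=(260,322,150,212)
p0=[.563,.180,.37,1.75,1.6]
for vs in ([(t,rt)],[(s,rs)],[(t,rt),(s,rs)]):
    p,c,_=fit(vs,p0);print(p.round(4),c)
overlay(t,p,rt,"pics/ft.png");overlay(s,p,rs,"pics/fs.png",8)
a=cv2.imread("pics/ft.png");b=cv2.imread("pics/fs.png")
H=max(a.shape[0],b.shape[0]);f=np.zeros((H,a.shape[1]+b.shape[1],3),np.uint8);f[:a.shape[0],:a.shape[1]]=a;f[:b.shape[0],a.shape[1]:]=b
cv2.imwrite("pics/fit.png",cv2.resize(f,None,fx=.8,fy=.8))
E
```

```text
[0.5505 0.1673 0.4101 1.7283 1.8119] 0.0409869153674833
[0.5413 0.1631 0.3812 1.671  1.5599] 0.03602476290832455
[0.5474 0.1663 0.4111 1.7703 1.7033] 0.1308006750453531
```

View pics/fit.png

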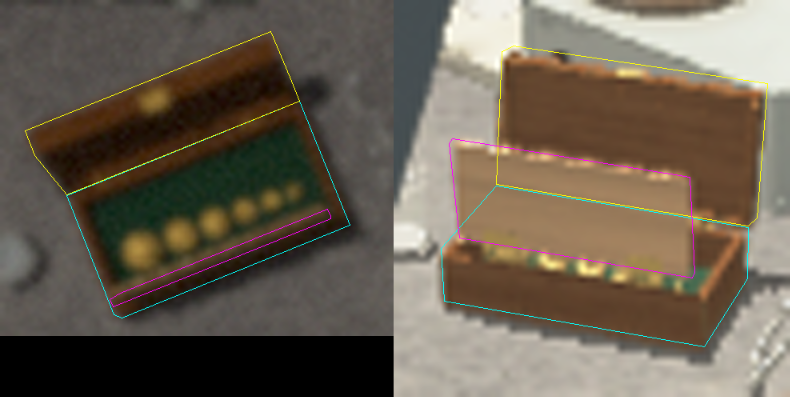

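```bash
python3 - <<'E'
from h import *
d=dict(np.load("top0.npz")); P=cloud(d)
for v in range(86,150,6): print(v,[ (f"{P[v,u,0]:.3f},{P[v,u,1]:.3f},{P[v,u,2]*1000:.0f}") for u in range(200,320,14)])
E
cat >> h.py <<'E'
from scipy.spatial.transform import Rotation as Ro
def rot(yaw,tilt):
    # box-frame: tool z=(sin tilt,0,-cos tilt); tool y along -/+ box y
    z=np.array([np.sin(tilt),0,-np.cos(tilt)]); y=np.array([0,-1.,0]); x=np.cross(y,z)
    R=Ro.from_euler('z',yaw).as_matrix()@np.stack([x,y,z],1)
    return Ro.from_matrix(R)
def w(p,b): # box->world
    x,y,yaw=p; c,s=np.cos(yaw),np.sin(yaw)
    return np.array([x+c*b[0]-s*b[1],y+s*b[0]+c*b[1],b[2]])
E
python3 - <<'E'
from cell import r,optics
from h import *
import cv2
r.set_gripper(0.0,30)
print(r.finger_overhang)
p=(.547,.167,.395)
for flip in (0,np.pi):
    R=rot(p[2],0.35)*Ro.from_euler('z',flip)
    tcp=w(p,(-.16,0,.26))
    q=r.inverse_kinematics(tcp,R.as_quat()); print(q)
R=rot(p[2],0.35)
tip0=w(p,(-.10,0,.2))
E
```

```text
86 ['0.881,0.379,4', '0.881,0.333,7', '0.887,0.290,-9', '0.868,0.234,55', '0.781,0.155,332', '0.888,0.150,-2', '0.883,0.103,15', '0.888,0.058,3', '0.890,0.012,0']
92 ['0.832,0.355,99', '0.797,0.287,219', '0.834,0.269,100', '0.837,0.227,92', '0.838,0.184,94', '0.861,0.147,21', '0.866,0.103,5', '0.869,0.057,-0', '0.839,0.011,102']
98 ['0.813,0.355,99', '0.816,0.313,93', '0.815,0.268,100', '0.817,0.226,96', '0.818,0.183,97', '0.820,0.140,92', '0.847,0.103,3', '0.847,0.057,5', '0.849,0.011,3']
104 ['0.795,0.355,95', '0.793,0.309,108', '0.792,0.265,115', '0.796,0.224,102', '0.798,0.182,100', '0.802,0.140,89', '0.828,0.102,0', '0.829,0.056,0', '0.831,0.011,-4']
110 ['0.771,0.349,115', '0.774,0.308,109', '0.773,0.264,116', '0.779,0.224,97', '0.781,0.182,94', '0.786,0.140,79', '0.806,0.101,8', '0.809,0.056,-1', '0.808,0.010,6']
116 ['0.754,0.349,111', '0.754,0.306,115', '0.755,0.264,115', '0.761,0.224,95', '0.763,0.181,92', '0.770,0.141,68', '0.788,0.101,1', '0.789,0.055,-1', '0.789,0.010,5']
122 ['0.735,0.348,112', '0.736,0.306,111', '0.736,0.263,116', '0.742,0.223,96', '0.743,0.180,96', '0
[... 184 characters left out ...]
0.748,0.100,1', '0.750,0.055,-6', '0.749,0.009,5']
134 ['0.701,0.350,99', '0.700,0.305,110', '0.704,0.265,94', '0.705,0.222,96', '0.706,0.179,96', '0.716,0.140,50', '0.728,0.099,1', '0.729,0.054,1', '0.730,0.008,3']
140 ['0.683,0.350,96', '0.685,0.307,93', '0.683,0.263,104', '0.687,0.222,90', '0.688,0.179,93', '0.392,0.001,1566', '0.708,0.099,-0', '0.710,0.053,-5', '0.710,0.008,1']
146 ['0.683,0.373,-4', '0.682,0.325,5', '0.685,0.281,-1', '0.684,0.234,9', '0.672,0.180,78', '0.682,0.141,29', '0.688,0.098,0', '0.689,0.053,1', '0.689,0.007,8']
0.022
[ 0.0826802  -0.06036759  2.16256447  0.16204971  0.71158191  1.15312041]
[ 0.0826802  -0.06036759  2.16256447  0.16204971  0.71158191 -1.98847225]
```

```bash
cat > wr.py <<'E'
from cell import r,optics
from h import *
import cv2
def shot(name):
    tp=np.array(r.current_tool_pos()); tr=np.array(r.current_ee_rot())
    d=dict(optics.get_image("wrist")); d["tp"]=tp; d["tr"]=tr
    np.savez(name+".npz",**d); cv2.imwrite("pics/"+name+".png",d["pixels"][:,:,::-1]); return d
E
python3 - <<'E'
from wr import *
p=(.547,.167,.395)
R=rot(p[2],0.35)
r.move_to(w(p,(-.16,0,.26)),R.as_quat())
d=shot("w0"); print(d["mount"].round(3).tolist(),d["fx"],d["cx"],d["cy"],r.current_t(),d["tp"])
E
```

```text
[[-0.001, -0.96, -0.28, 0.071], [1.0, -0.001, -0.0, 0.0], [-0.0, -0.28, 0.96, -0.121], [0.0, 0.0, 0.0, 1.0]] 309.70691628693146 320.57896463159614 201.52634679898708 3.275 [0.39962639 0.10504402 0.26004746]
```

View pics/w0.png

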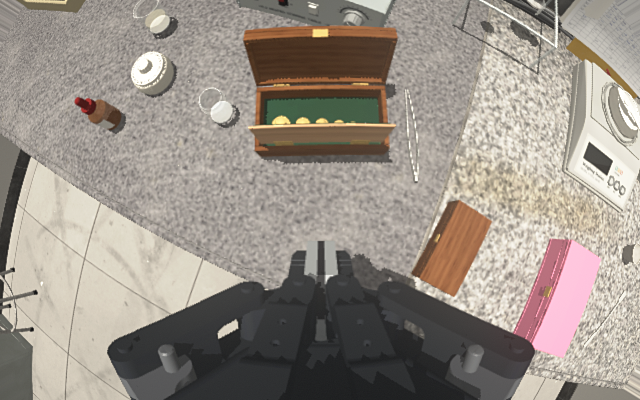

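The wrist view shows the box well: lid top edge at about (248..397, 30), flap edge at about (248..395, 127). I'll zoom in to pick corners.

Run:
```python
import cv2
a=cv2.imread("pics/w0.png")[20:170,235:410]; cv2.imwrite("pics/w0z.png",cv2.resize(a,None,fx=4,fy=4,interpolation=cv2.INTER_CUBIC))
```

```text
(no output)
```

View pics/w0z.png

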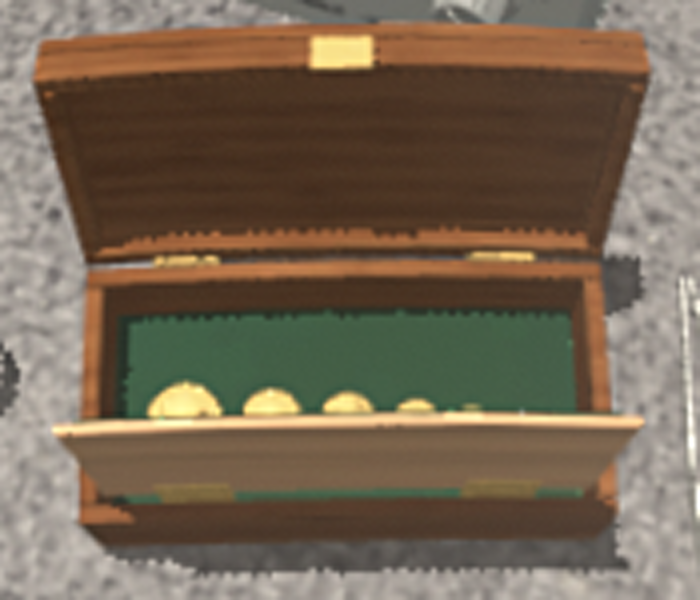

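```bash
cat > wfit.py <<'E'
from h import *
from scipy.optimize import least_squares
def fproj(d,P):
    R=Ro.from_quat(d["tr"]).as_matrix(); t=(P-d["tp"])@R
    M=d["mount"]; c=(t-M[:3,3])@M[:3,:3]
    rr=np.hypot(c[:,0],c[:,1]); th=np.arctan2(rr,c[:,2])
    return np.stack([c[:,0]/rr*th*d["fx"]+d["cx"],c[:,1]/rr*th*d["fy"]+d["cy"]],-1)
def pts(p):
    x,y,yaw,lid,flap=p
    B=np.array([[-.043,.0825,.036],[-.043,-.0825,.036],[.042,.0825,.036],[.042,-.0825,.036]])
    L=np.array([[-.085,.0825,0],[-.085,-.0825,0],[-.085,.0825,.018],[-.085,-.0825,.018]])
    c,s=np.cos(lid),np.sin(lid); L=np.stack([L[:,0]*c+L[:,2]*s,L[:,1],-L[:,0]*s+L[:,2]*c],-1)+[.042,0,.037]
    F=np.array([[.068,.073,.003],[.068,-.073,.003]])
    c,s=np.cos(flap),np.sin(flap); F=np.stack([F[:,0]*c-F[:,2]*s,F[:,1],F[:,0]*s+F[:,2]*c],-1)+[-.034,0,.042]
    A=np.vstack([B,L,F]); return A@Ro.from_euler('z',yaw).as_matrix().T+[x,y,0]
E
python3 - <<'E'
from wfit import *
d=dict(np.load("w0.npz"))
z=np.array([(80,518),(617,508),(88,268),(600,264),(38,82),(648,72),(42,40),(643,35),(57,434),(642,427)],float)
px=z/4-.375+[235,20]
s=least_squares(lambda p:(fproj(d,pts(p))-px).ravel(),[.547,.167,.395,1.75,1.6])
print(s.x.round(4)); print(s.fun.reshape(-1,2).round(1).tolist())
E
```

```text
[0.545  0.1642 0.4081 1.7777 1.5965]
[[-0.6, 0.6], [0.7, 1.2], [-0.2, -0.3], [0.3, -1.0], [-1.6, -0.1], [1.7, 0.5], [-0.5, -0.6], [0.4, -1.2], [-0.9, 0.1], [0.8, -0.2]]
```

```bash
cat > fl.py <<'E'
from wr import *
p=(.545,.1642,.408)
H=np.array([-.034,.042]); phi=.35
a=np.array([np.sin(phi),-np.cos(phi)]); f=np.array([np.cos(phi),np.sin(phi)])
def tcp(th,rho,push=0):
    e=np.array([np.cos(th),np.sin(th)]); n=np.array([-np.sin(th),np.cos(th)])
    fc=H+rho*e          # front corner, in surface
    rc=fc-.022*f
    lift=.003-push-min(n@(fc-H),n@(rc-H)); 
    tip=fc-.011*f+lift*n; t=tip-.022*a
    return w(p,(t[0],0,t[1]))
E
python3 - <<'E'
from fl import *
R=rot(p[2],phi).as_quat()
r.move_linear(tcp(1.95,.058,-.02),rot=R,vel=.15)
f0=np.array(r.current_contact_force())
for th in np.arange(1.7,.05,-.15):
    rho=np.interp(th,[0,1.6],[.050,.058])
    r.move_linear(tcp(th,rho),rot=R,vel=.07)
    print(round(th,2),(np.array(r.current_contact_force())-f0).round(1),r.current_t())
shot("w1")
E
```

```text
1.7 [ 0.5  0.6 -0.4] 5.1833
1.55 [0.5 0.3 0.1] 5.4583
1.4 [-0.5  0.   0.9] 5.7333
1.25 [-0.1 -0.2 -1. ] 6.0083
1.1 [-1.3  0.5 -0.2] 6.275
0.95 [-0.4 -0.1 -0.5] 6.5417
0.8 [-1.   0.  -0.1] 6.8083
0.65 [-0.8  0.   0. ] 7.075
0.5 [ 0.1 -0.2  0.6] 7.3417
0.35 [-0.8 -0.1  0.5] 7.6
0.2 [-1.4  0.8 -0.8] 7.85
```

View pics/w1.png

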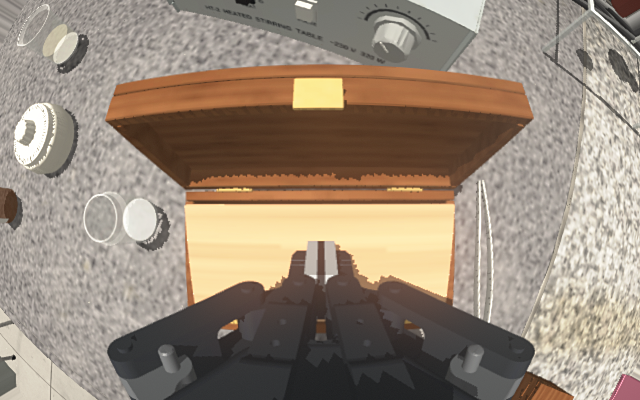

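The flap has come down, with the fingertips on it at about (320,260). The lid still stands open. I'll press the flap fully flat in small steps until the force rises.

Run:
```python
from fl import *
R=rot(p[2],phi).as_quat()
f0=np.array(r.current_contact_force())
r.move_linear(tcp(.08,.05),rot=R,vel=.05)
for k in range(14):
    r.move_linear(tcp(0,.05,-.002+.001*k),rot=R,vel=.03)
    F=np.mean([np.array(r.current_contact_force()) for _ in range(3)],0)-f0
    print(k,F.round(1))
    if F[2]>7: break
r.sleep(.4)
P=np.array(r.current_tool_pos()); print(P, r.current_t(), (np.array(r.current_contact_force())-f0).round(1))
# retreat up and back
b=w(p,(-.14,0,0))-w(p,(0,0,0))
r.move_linear(P+[0,0,.06],rot=R,vel=.12)
r.move_linear(np.r_[w(p,(-.16,0,.26))],rot=R,vel=.25)
shot("w2"); print(r.current_t())
import cv2
im=cv2.imread("pics/w2.png")[20:170,235:410]; cv2.imwrite("pics/w2z.png",cv2.resize(im,None,fx=4,fy=4,interpolation=cv2.INTER_CUBIC))
```

```text
0 [-0.4 -0.4  0.8]
1 [-0.3  0.1  0.7]
2 [-0.2 -1.  -0.1]
3 [-0.9 -0.7  1.2]
4 [-3.6 -0.8 10.6]
[0.5434508  0.16349671 0.06798231] 9.8 [-3.4 -1.  10.1]
11.4833
```

View pics/w2z.png

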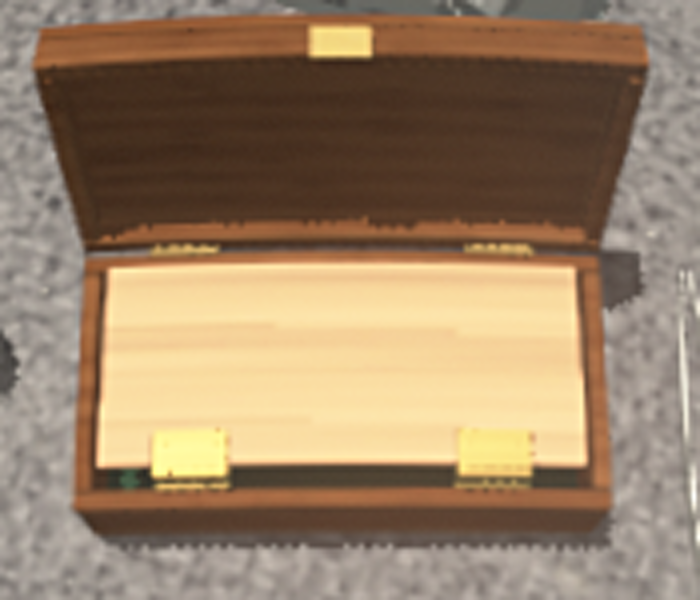

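Run:
```python
from wfit import *
d=dict(np.load("w2.npz"))
z=np.array([(75,508),(612,503),(85,260),(600,257),(36,72),(648,66),(42,30),(645,27),(109,267),(578,265)],float)
px=z/4-.375+[235,20]
s=least_squares(lambda p:(fproj(d,pts(p))-px).ravel(),[.547,.167,.395,1.75,0.05])
print(s.x.round(4)); print(s.fun.reshape(-1,2).round(1).tolist())
# lid profile
q=s.x
for L in ((-.085,0),(-.085,.018),(0,.018)):
    c,t=np.cos(q[3]),np.sin(q[3]); print(L[0]*c+L[1]*t+.042,-L[0]*t+L[1]*c+.037)
```

```text
[ 0.5444  0.1637  0.4125  1.7772 -0.0102]
[[-0.4, 0.6], [1.0, 1.1], [0.2, -0.7], [0.1, -0.6], [-1.4, -0.2], [1.5, 0.5], [-0.6, -0.6], [-0.2, -0.7], [-0.0, 0.1], [-0.2, -0.1]]
0.05942125228564641 0.12019555257824699
0.07703913400809871 0.1165063462118748
0.059617881722452304 0.033310793633627815
```

```bash
cat > ld.py <<'E'
from wr import *
p=(.5444,.1637,.410)
H=np.array([.042,.037])
R=rot(p[2],0).as_quat()
def T(x,z): return w(p,(x,0,z+.022))   # tip centre -> TCP, vertical tool
def tcp(th,rho,push=0):
    e=np.array([-np.cos(th),np.sin(th)]); n=np.array([np.sin(th),np.cos(th)])
    fc=H+rho*e; rc=fc+[.022,0]
    lift=.018-push-min(n@(fc-H),n@(rc-H))
    t=fc+[.011,0]+lift*n
    return T(*t)
E
python3 - <<'E'
from ld import *
r.move_linear(T(.101,.19),rot=R,vel=.2)
f0=np.array(r.current_contact_force())
r.move_linear(T(.101,.106),rot=R,vel=.12)
print((np.array(r.current_contact_force())-f0).round(1))
for th in list(np.arange(1.55,.25,-.12)):
    r.move_linear(tcp(th,np.interp(th,[0,1.5],[.064,.068])),rot=R,vel=.08)
    F=np.array(r.current_contact_force())-f0
    print(round(th,2),F.round(1),round(r.current_t(),2))
    if np.linalg.norm(F)>15: break
shot("w3")
E
```

```text
[ 0.7  0.5 -0.1]
1.55 [0.9 0.7 0.4] 14.35
1.43 [ 0.9  0.7 -0.2] 14.61
1.31 [1.3 0.2 0.1] 14.86
1.19 [ 1.5 -0.   1.1] 15.11
1.07 [1.  0.9 0.8] 15.36
0.95 [ 1.7  1.4 -1. ] 15.61
0.83 [ 1.3 -0.2  1.1] 15.86
0.71 [ 0.9 -0.3  0.8] 16.11
0.59 [ 0.9 -0.2  0.7] 16.36
0.47 [1.9 0.8 0.5] 16.61
0.35 [1.5 0.6 1.2] 16.86
```

View pics/w3.png

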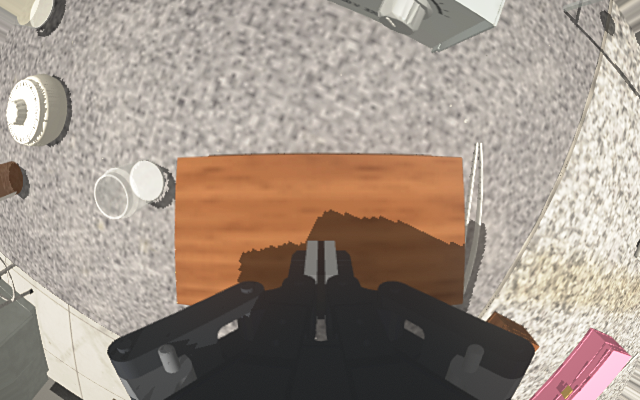

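The lid is nearly down, with the fingers on it at about (320,260). Now I'll press it shut until the force rises.

Run:
```python
from ld import *
f0=np.array(r.current_contact_force())
for th in (.23,.14,.07): r.move_linear(tcp(th,.066),rot=R,vel=.06)
for k in range(12):
    r.move_linear(tcp(0,.068,-.003+.001*k),rot=R,vel=.03)
    F=np.mean([np.array(r.current_contact_force()) for _ in range(3)],0)-f0
    print(k,F.round(1))
    if F[2]>12: break
r.sleep(.5)
P=np.array(r.current_tool_pos()); print(P-.022, r.current_t(), (np.array(r.current_contact_force())-f0).round(1))
r.move_linear(P+[0,0,.06],rot=R,vel=.12)
r.move_linear(w(p,(-.16,0,.26)),rot=rot(p[2],.35).as_quat(),vel=.25)
d=shot("w4"); t=optics.get_image("top"); np.savez("top4.npz",**t); print(r.current_t())
im=cv2.imread("pics/w4.png")[40:190,235:410]; cv2.imwrite("pics/w4z.png",cv2.resize(im,None,fx=4,fy=4,interpolation=cv2.INTER_CUBIC))
```

```text
0 [ 0.6 -0.9  1.2]
1 [ 1.  -1.2  1.1]
2 [ 1.8 -0.6  0.4]
3 [1.4 0.1 1.4]
4 [-1.4 -1.6  8. ]
5 [-6.  -1.4 19.8]
[0.50873765 0.13574229 0.05436467] 19.725 [-6.1 -1.6 20. ]
21.4
```

View pics/w4z.png

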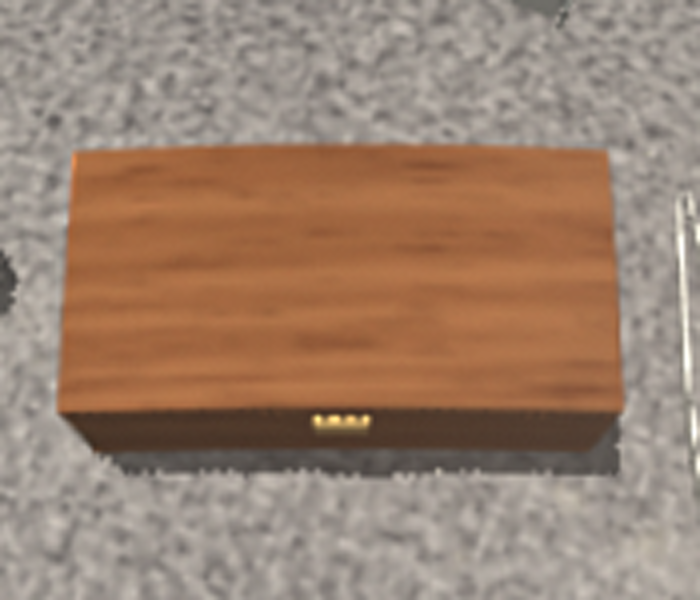

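View pics/w4.png

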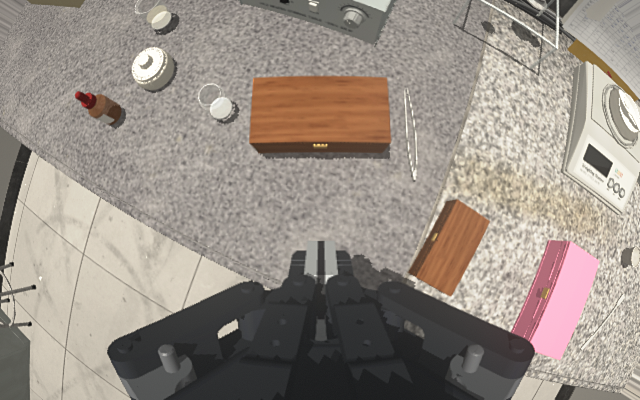

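Run:
```python
from wfit import *
from cell import r
d=dict(np.load("w4.npz"))
z=np.array([(58,410),(622,410),(73,154),(607,151),(98,450),(588,450)],float); px=z/4-.375+[235,40]
def m(p):
    c,s=np.cos(p[3]),np.sin(p[3]); o=[]
    for L in ((-.085,.0825,.018),(-.085,-.0825,.018),(0,.0825,.018),(0,-.0825,.018)):
        o.append([L[0]*c+L[2]*s+.042,L[1],-L[0]*s+L[2]*c+.037])
    o+=[[-.043,.0825,0],[-.043,-.0825,0]]
    return np.array(o)@Ro.from_euler('z',p[2]).as_matrix().T+[p[0],p[1],0]
s=least_squares(lambda p:(fproj(d,m(p))-px).ravel(),[.544,.164,.41,0.])
print(s.x.round(4),s.fun.round(1)); print(r.current_contact_force(),r.current_t())
r.hand_in()
```

```text
[ 0.5447  0.1644  0.4105 -0.0225] [-0.2  0.8  0.6  0.5 -0.3 -1.3  0.6 -0.9 -1.2  0.4  0.4  0.1]
[-0.60193199  0.69089377  1.01993295] 21.4
the job is handed in; nothing more can be done
```

The box is put away: I folded the flap flat first, then swung the lid shut over it, using only pushes with the closed fingertips. I handed the job in at 21.4 s of the 48 s limit; no verdict is reported.

- **Flap:** it measured about −0.01 rad in the wrist image, with the lid still open at 1.78 rad. I pressed it down until the force reached about 10 N.
- **Lid:** it measured about −0.02 rad, which is shut within the accuracy of the measurement. It stopped firmly with the fingertips 54 mm above the bench, at about 20 N.
- **Box position:** the final fit puts it within about 1 mm of where it began.
- **Bystanders:** in the last wrist picture the weighing bottle, timer, dropper and tweezers look unmoved. I did not measure their positions, and did not check the beaker, spatula and crucible one by one.
- **Robot:** the arm was withdrawn clear of everything before the hand-in.

My first pose estimates from the scene and top cameras disagreed with each other by about 10 mm. I used the wrist camera fit instead, which matched to within 2 pixels and agreed with where contact occurred.

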